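# Clear the keepsake box and hold its lid open at 60 degrees

### The arm

A 7-joint arm with a two-finger parallel gripper is mounted at the origin on the work surface. World frame = base frame: x ahead of the robot, y to its left, z up, the work surface at z = 0. Lengths are in m, angles in rad, forces in N, time in s.
With the tool pointing down it reaches from about 0.425 to 0.875 m from the base axis. Payload 4.7 kg.
Tool frame: the origin (TCP) lies on the mounting face of the last link; the fingertips stand 182 mm ahead of it and the grasp point (between the pads) lies ahead of it (ctrl.tcp_to_grasp is the z of the grasp point in the tool frame, in m); z points along the fingers, y is the line along which they close (so a half turn about z gives the same grasp; the last joint's range is limited). The gripper opens to 87 mm and grips with 3 to 60 N. Pads are 19 mm wide; open, the fingers measure 117 mm over their backs; the gripper's body (75 mm by 190 mm) begins 51 mm behind the grasp point.
Start: joints at [1.221, 0.321, -0.07, 1.45, 0.023, 1.371, -0.057], TCP at [0.231, -0.607, 0.405] pointing down, gripper open.
Joint ranges: [-2.86, 2.86], [-0.3, 2.09], [-1.38, 1.24], [0.06, 2.45], [-1.56, 4.7], [0.09, 2.05], [-2.69, 2.69]. Speed limits (rad/s): [2.57, 2.57, 3.14, 3.14, 3.14, 3.14, 3.14].

### API

Orientations are given as a rotation vector (axis times angle).
In Python, from workcell import ctrl gives the robot as it stands.
- The arm moves only by the tool arm_command, never from a script. Its argument "targets" is a list of rows, each an object with "claw": the opening, from -1 (shut) to 1 (fully open); "xyz": the shift along the tool's x, y, z scaled (see below), a list of three; "twist": the turn about the tool's z scaled (see below). A call has 1 to 20 rows; each row is the pose to reach, as a shift and turn from the pose commanded when the call began, along the tool's axes at that moment, turning the shorter way round; what a row does not reach only later rows make up. The controller multiplies each number of a shift by 0.25 m and each number of a turn by pi rad. A row lasts 1/10 s, in which the tool goes at most 50 mm and 8.59 degrees, less where a joint would pass 70% of its speed; a pose out of reach is approached as far as the arm can. A call with a number of a shift or a turn outside -1 to 1 is refused whole. A call with a gripper value outside its range is refused whole. The fingers move at their own pace and stop on an object; "grip_force" is the grip in N (left out, the last holds). Time passes only in rows, so rows that repeat a pose let the fingers close. It gives the time, the measured TCP pose, the force, the opening and the grip force at its end, in the units of the state.
- ctrl.get_obs(): the state, without advancing time (a new reading comes with each control period).
- ctrl.get_image(name): name is "scene" or "side" or "wrist"; returns the picture (420x560x3 uint8, red, green, blue); there is no depth.
- ctrl.camera_info(name): a dict with "K" (3x3 intrinsics, pixels), "R" (3x3) and "t" (3): a world point X has camera coordinates R X + t. Camera axes: x right, y down, z forward; pixel columns grow to the right and rows downward; lengths in m; the calibration is good to about 2 mm. A picture is of the moment at which its call begins: read the wrist's pose just before it. camera_info takes no time and is no camera call; for the wrist camera it gives the pose at the moment of the call.
- ctrl.finish_job(): hands the job in; it is judged then, once.
The state is a dict: "t": time; "joint_positions": joint angles; "qvel": joint speeds; "joint_torque": joint torques, N m; "tool_pos": TCP position; "eef_rot": TCP orientation; "contact_force": force on the tool from outside, world axes, zero at the start; "torque": the same for the moment, N m; "width": finger opening in m; "finger_force": force on a finger pad.
Only numpy, scipy, OpenCV 4.12 (cv2) and the standard library are available. Lean on these libraries where they do the work, as an engineer would, in place of code of your own. Each camera call takes 0.05 s, during which the arm holds its last target. There are 200 camera calls.

### The job

A marker and a cockle shell have been left on the shut lid of the wooden keepsake box: with the lid still shut, lay the marker flat in the empty part of the black marker tray and put the shell in the white bowl. Then raise the self-closing lid with the gripper and hold it still, open 60 degrees from shut, so that the children can reach in; finish while still holding it there, without letting go. Leave the other things on the table where they are.

Things in the scene. Friction and masses are not known exactly. Their poses are not given: they have to be found in the camera images.
- lid (a joint): Hinge of the keepsake box's lid, rad: 0 shut, growing as the lid rises, 1.047 is 60 degrees, stop at 1.7. A spring and the lid's weight (about 0.3 kg, varies) shut it from any angle: it takes about 1.5 to 4 N at the handle to keep it up, and it falls when let go.
- box: Wooden keepsake box, fixed to the table, 160 (x) x 220 (y) x 80 mm high, walls 8 mm, origin at the centre of its underside, z up. Its lid is a light wooden board 160 x 220 x 10 mm, shut 1 mm above the rim (top face 91 mm above the table), hinged along the box's +x edge, so that its -x edge (nearest the robot) rises.
- lid_hinge (a point): Point on the lid's hinge axis at the middle of the box's +x top edge: 80 mm along +x from the box's centre, 80 mm above the table. The hinge axis runs along the box's y.
- lid_grip (a point): Middle of the lid's handle, a steel bow of 10 mm round bar: its straight grip runs 100 mm along the box's y, 45 mm out in front of the lid's -x edge on an arm at each end (open space between grip and lid and below it). It is 205 mm from the hinge axis in the lid's plane and 6 mm above it, so 86 mm above the table when shut; it moves with the lid.
- marker: Chunky square-barrelled marker, white barrel and black cap, 130 x 17 x 17 mm, about 30 g, origin at its centre, x along its length towards the cap. Starts lying flat on the shut lid. (Three like it lie in the tray: leave those.)
- shell: Whole closed cockle shell, beige and ribbed, round in plan, 48 mm across at 11 mm above its underside, narrowing above and below, 23 mm high, about 35 g, origin at the centre of its underside, z up. Starts on the shut lid, beside the marker.
- tray: Black open marker tray, fixed, beside the box (left or right), 190 (x) x 150 (y) x 28 mm high, walls and floor 4 mm, origin at the centre of its underside. Three fixed markers lie along x on its +y side (tops 21 mm above the table); the empty part is 182 mm long in x and runs from y = -71 to +15 mm, its middle at (0, -28) mm in the tray's frame.
- bowl: White ceramic bowl, loose, 0.35 kg, 136 mm across at the rim, 60 mm high, open above, narrowing towards its base, origin at the centre of its underside, z up.
- tape: Bystander: roll of tape lying flat, 90 mm across, 22 mm high, origin at centre of underside.
- spare_shell: Bystander: smaller cockle shell on the table, 38 mm across, 18 mm high, origin at centre of underside.
- glue: Bystander: white glue bottle, 44 mm across, 130 mm high, origin at centre of underside.
- jar: Bystander: glass jar with a metal cap, 68 mm across, 85 mm high, origin at centre of underside.
- mug: Bystander: white mug behind the box, 76 mm across, 85 mm high, origin at centre of underside.
- tin: Bystander: low metal tin behind the box, 70 mm across, 50 mm high, origin at centre of underside.
Mind the look-alikes: they are no part of the job. Leave any purple look-alike of the shell alone.

How it is judged:
On the way, in this order (a step that is already met when the one before it is completed fails the run):
1. with the lid shut, the marker lies in the empty part of the tray and the shell in the bowl, both released (horizontal distance between shell and bowl below 0.05 m and z of shell in the frame of bowl between -0.01 and 0.045 m and angle between bowl's own z axis and vertical below 0.2 rad and z of marker in the frame of tray between 0 and 0.018 m and x of marker in the frame of tray between -0.045 and 0.045 m and y of marker in the frame of tray between -0.07 and 0.014 m and angle between marker's own x axis and vertical between 1.47 and 1.67 rad and contact force between the fingers and marker below 0.05 N and contact force between the fingers and shell below 0.05 N and value of joint lid below 0.1 rad), for 0.2 s.
2. the lid is raised with the fingers (value of joint lid above 0.6 rad and contact force between the fingers and box above 0.3 N), for 0.1 s.
At the end, for the whole second after the job is handed in: The lid stands still at 60 degrees from shut, within 6 degrees, held there by the fingers touching it (over 0.3 N); the marker lies flat in the empty part of the tray and the shell inside the upright bowl, neither touched by the fingers (value of joint lid between 0.942 and 1.152 rad and velocity of joint lid between -0.08 and 0.08 rad/s and contact force between the fingers and box above 0.3 N and horizontal distance between shell and bowl below 0.05 m and z of shell in the frame of bowl between -0.01 and 0.045 m and angle between bowl's own z axis and vertical below 0.2 rad and z of marker in the frame of tray between 0 and 0.018 m and x of marker in the frame of tray between -0.045 and 0.045 m and y of marker in the frame of tray between -0.07 and 0.014 m and angle between marker's own x axis and vertical between 1.47 and 1.67 rad and contact force between the fingers and marker below 0.05 N and contact force between the fingers and shell below 0.05 N); the arm keeps its last pose, push and grip.
It fails at once if the lid is raised (more than 0.12 rad) before both marker and shell have been put in their places (value of joint lid above 0.12 rad and not (horizontal distance between shell and bowl below 0.05 m and z of shell in the frame of bowl between -0.01 and 0.045 m and angle between bowl's own z axis and vertical below 0.2 rad and z of marker in the frame of tray between 0 and 0.018 m and x of marker in the frame of tray between -0.045 and 0.045 m and y of marker in the frame of tray between -0.07 and 0.014 m and angle between marker's own x axis and vertical between 1.47 and 1.67 rad)).
It fails at once if the bowl is tipped (over 0.5 rad) (angle between bowl's own z axis and vertical above 0.5 rad).
It fails at once if another thing on the table is moved by more than 30 mm (distance of any of tape, spare_shell, glue, jar, mug, tin from where it was at the start of the episode above 0.03 m).
It also fails if it takes over 70 s, if anything falls off the work surface, if the arm or the gripper's body presses on something with over 40 N, if the wrist force passes 120 N, or if a joint passes its speed limit or range.

## Working session

There is one attempt and no reset: what is moved stays moved. The work goes in short steps, Python scripts to look and compute and a tool call to move; the robot and the scene stay as the last step left them, time stands still between calls to the robot, and variables do not carry over. Pictures are saved under pics/ and viewed, at most 10 in all, crops included, and the job is handed in when it is done.

Besides the shell and the picture viewer there is one more tool, called after "Emit:" as name([rows], argument=value, ...), one row to a line, values as JSON. arm_command: Moves the arm, as the interface text tells. Shifts and turns lie within -1 to 1; 1 stands for 0.25 m of shift or pi rad of turn. Its arguments: {"type":"object","properties":{"targets":{"type":"array"},"grip_force":{"type":"number"}},"required":["targets"]}

```bash
mkdir -p pics; ls; python3 - <<'E'
from workcell import ctrl
import cv2,numpy as np
np.set_printoptions(precision=4,suppress=True)
o=ctrl.get_obs();print(o,ctrl.tcp_to_grasp)
ims={}
for n in("scene","side","wrist"):
    i=ctrl.camera_info(n);print(n,i["K"].tolist(),i["R"].tolist(),i["t"].tolist(),"C",-i["R"].T@i["t"])
    im=ctrl.get_image(n);cv2.imwrite(f"pics/{n}0.png",im[:,:,::-1])
E
```

```text
pics
{'t': 0.0, 'joint_positions': array([ 1.2211,  0.3218, -0.0701,  1.4517,  0.0226,  1.3708, -0.0569]), 'qvel': array([-0.0001, -0.0004, -0.001 ,  0.0015,  0.0003,  0.0006,  0.0005]), 'joint_torque': array([ -0.0009, -49.1288,  -0.4041, -31.2535,  -0.0641,   0.0437,
         0.0001]), 'tool_pos': array([ 0.2312, -0.6073,  0.4037]), 'eef_rot': array([-3.088 , -0.568 ,  0.0006]), 'contact_force': array([-0.1663, -0.9218, -0.291 ]), 'torque': array([-0.0203,  0.0045, -0.0263]), 'finger_force': 0.0, 'width': 0.0865200386698073} 0.1635
scene [[435.54680978148446, 0.0, 281.11366080208575], [0.0, 435.54680978148446, 214.68134383335033], [0.0, 0.0, 1.0]] [[0.8916888058502772, 0.45264046472947556, 0.0027718605287694255], [0.28650712218868907, -0.5596488478287002, -0.7776289835513875], [-0.3504350759505421, 0.6941972175207076, -0.6287173297516502]] [-0.5122677032689202, -0.07514975421451722, 1.186022836048058] C [ 0.8939 -0.6335  0.6887]
side [[538.6670835809302, 0.0, 285.1709507784505], [0.0, 538.6670835809302, 207.7047195924385], [0.0, 0.0, 1.0]] [[-0.9372697172003001, -0.34803277120489534, -0.019966656873651876], [-0.24384571350461157, 0.6954662271226412, -0.6759186304114022], [0.24912796957526878, -0.6286492798844519, -0.7367057334350425]] [0.5246900242713313, 0.19324716955264862, 0.992776782161721] C [0.2916 0.6723 0.8725]
wrist [[353.6299327128319, 0.0, 283.63198893192185], [0.0, 353.6299327128319, 207.24983616831724], [0.0, 0.0, 1.0]] [[0.3564002806270017, -0.9343324306231383, -0.0013225183748486573], [-0.8994248495523393, -0.34346742365937655, 0.2703055102888979], [-0.2530094464180052, -0.09514745383165973, -0.9627736920235234]] [-0.6494525693178244, -0.031998824361153505, 0.39097249155359654] C [ 0.3016 -0.5806  0.3842]
```

View pics/scene0.png

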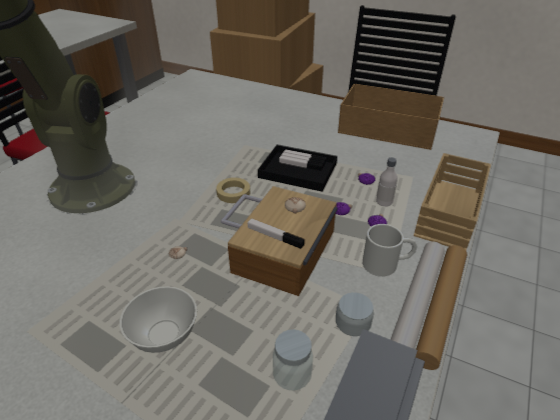

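View pics/side0.png

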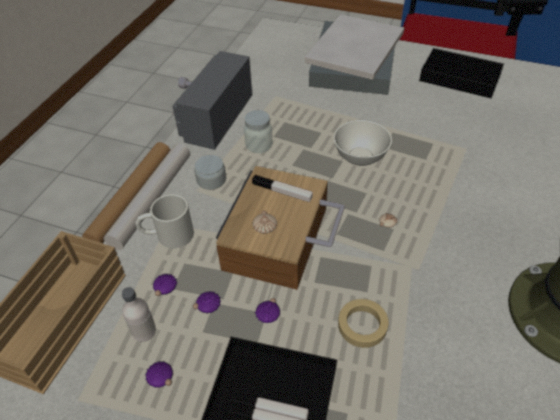

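The scene view shows the marker at about (277,232), the shell at (295,204), the tray at (298,167), the bowl at (159,321) and the handle at (235,212). In the side view they are: marker (283,188), shell (264,222), bowl (362,143) and handle bow (335,222); the tray is cut off at the bottom. Next come zoomed crops and rough ray casts.

```bash
cat > h.py <<'E'
import numpy as np,cv2,json
from workcell import ctrl
np.set_printoptions(precision=4,suppress=True)
def ray(i,p):
    d=i["R"].T@np.linalg.inv(i["K"])@np.array([p[0],p[1],1.]);return -i["R"].T@i["t"],d/np.linalg.norm(d)
def plane(i,p,z):
    c,d=ray(i,p);return c+d*(z-c[2])/d[2]
def tri(*ip):
    A=np.zeros((3,3));b=np.zeros(3);rs=[ray(i,p) for i,p in ip]
    for c,d in rs:
        M=np.eye(3)-np.outer(d,d);A+=M;b+=M@c
    x=np.linalg.solve(A,b);return x,max(np.linalg.norm(np.cross(x-c,d)) for c,d in rs)
def proj(i,X):
    q=i["K"]@(i["R"]@np.asarray(X)+i["t"]);return q[:2]/q[2]
E
python3 - <<'E'
from h import *
S=ctrl.camera_info("scene");D=ctrl.camera_info("side")
for n,a,b in[("marker cap end",(303,241),(254,181)),("marker tail",(249,223),(311,196)),("shell",(295,204),(264,222)),("bowl",(159,321),(362,143)),("spare",(177,252),(388,220)),("tape",(234,189),(363,322)),("lidA",(278,190),(220,248)),("lidB",(339,207),(255,168)),("jar",(293,348),(257,120)),("grip end",(223,224),(344,205)),("glue base",(386,198),(142,335))]:
    print(n,*tri((S,a),(D,b)))
for p in[(275,147),(337,160),(322,188),(259,168)]:print("tray rim",plane(S,p,.028))
a=cv2.imread("pics/scene0.png")[140:280,200:345];b=cv2.imread("pics/side0.png")[150:290,210:355]
cv2.imwrite("pics/z1.png",np.hstack([cv2.resize(c,(400,386),interpolation=2) for c in(a,b)]))
E
```

```text
marker cap end [ 0.6407 -0.0367  0.0979] 0.0011978532342488749
marker tail [ 0.5164 -0.036   0.097 ] 0.00011056504061906536
shell [0.5772 0.0623 0.1016] 0.00018148041665364375
bowl [ 0.4742 -0.2921  0.0395] 0.0006110537716180688
spare [ 0.3656 -0.106   0.0063] 8.786942848111202e-05
tape [0.3533 0.1546 0.0108] 0.001463608818182586
lidA [0.5733 0.1216 0.1051] 0.06155323859979391
lidB [0.6581 0.0007 0.1644] 0.03764442612089131
jar [ 0.724  -0.2531  0.0724] 0.00040937318412097794
grip end [ 0.4538 -0.0479  0.0798] 0.003238673587900655
glue base [0.7239 0.3101 0.0028] 0.0022962104615446427
tray rim [0.3639 0.3743 0.028 ]
tray rim [0.5554 0.3904 0.028 ]
tray rim [0.5706 0.2434 0.028 ]
tray rim [0.3775 0.252  0.028 ]
```

View pics/z1.png

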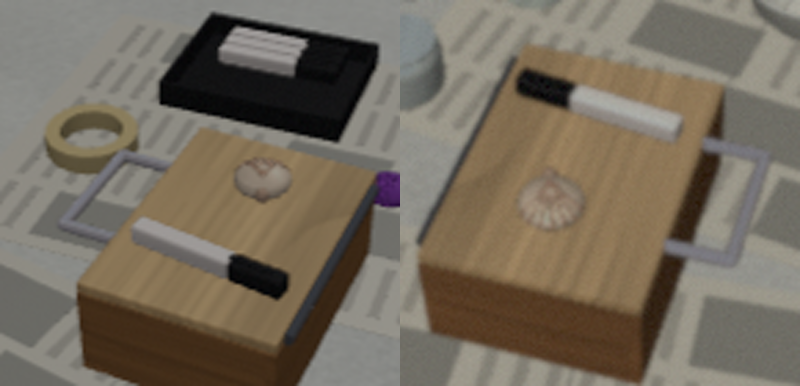

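The crops show the marker nearly along world x at y≈-0.036, the shell at (0.577,0.062), and the tray to the left with its fixed markers on +y. I move the wrist camera over the area for close measuring.

Emit:
arm_command([
  {"claw": 1, "xyz": [1, -0.95, 0], "twist": 0},
  {"claw": 1, "xyz": [1, -0.95, 0], "twist": 0},
  {"claw": 1, "xyz": [1, -0.95, 0], "twist": 0},
  {"claw": 1, "xyz": [1, -0.95, 0], "twist": 0},
  {"claw": 1, "xyz": [1, -0.95, 0], "twist": 0},
  {"claw": 1, "xyz": [1, -0.95, 0], "twist": 0},
  {"claw": 1, "xyz": [1, -0.95, 0], "twist": 0},
  {"claw": 1, "xyz": [1, -0.95, 0], "twist": 0},
], grip_force=15)

```text
t: 0.95
tool_pos: [0.3837, -0.2901, 0.4051]
eef_rot: [-3.085, -0.585, -0.003]
contact_force: [0.4, 0.1, 0.2]
width: 0.0869
finger_force: 0.0
```

Emit:
arm_command([
  {"claw": 1, "xyz": [1, -0.95, 0], "twist": 0.116},
  {"claw": 1, "xyz": [1, -0.95, 0], "twist": 0.116},
  {"claw": 1, "xyz": [1, -0.95, 0], "twist": 0.116},
  {"claw": 1, "xyz": [1, -0.95, 0], "twist": 0.116},
  {"claw": 1, "xyz": [1, -0.95, 0], "twist": 0.116},
  {"claw": 1, "xyz": [1, -0.95, 0], "twist": 0.116},
  {"claw": 1, "xyz": [1, -0.95, 0], "twist": 0.116},
  {"claw": 1, "xyz": [1, -0.95, 0], "twist": 0.116},
  {"claw": 1, "xyz": [1, -0.95, 0], "twist": 0.116},
])

```text
t: 1.85
tool_pos: [0.5298, 0.0157, 0.4044]
eef_rot: [-3.141, -0.005, 0.001]
contact_force: [0.9, 0.4, 0.6]
width: 0.087
finger_force: 0.0
```

```bash
cat > snap.py <<'E'
import sys
from h import *
n=sys.argv[1]
i=ctrl.camera_info("wrist");im=ctrl.get_image("wrist")[:,:,::-1]
cv2.imwrite(f"pics/{n}.png",im);json.dump({k:np.asarray(v).tolist() for k,v in i.items()if k in"KRt"},open(f"pics/{n}.json","w"))
o=ctrl.get_obs();print(o["t"],o["tool_pos"],o["eef_rot"],o["joint_positions"])
E
python3 snap.py w1
```

```text
1.9 [0.5295 0.0137 0.4042] [ 3.141  -0.0004 -0.002 ] [ 0.5669  0.1092 -0.684   1.7289  0.0714  1.3299 -1.7024]
```

Emit:
arm_command([
  {"claw": 1, "xyz": [-0.2, -0.64, 0], "twist": 0},
  {"claw": 1, "xyz": [-0.2, -0.64, 0], "twist": 0},
  {"claw": 1, "xyz": [-0.2, -0.64, 0], "twist": 0},
  {"claw": 1, "xyz": [-0.2, -0.64, 0], "twist": 0},
  {"claw": 1, "xyz": [-0.2, -0.64, 0], "twist": 0},
  {"claw": 1, "xyz": [-0.2, -0.64, 0], "twist": 0},
])

```text
t: 2.5
tool_pos: [0.4802, 0.1719, 0.4046]
eef_rot: [3.14, -0.006, 0.0]
contact_force: [-0.7, -0.4, 0.3]
width: 0.087
finger_force: 0.0
```

```bash
python3 snap.py w2; python3 -c "
import cv2,numpy as np
cv2.imwrite('pics/w12.png',np.vstack([np.hstack([cv2.resize(cv2.imread(f'pics/w{k}.png'),(400,300)) for k in (1,2)])]))"
```

```text
2.55 [0.4805 0.1714 0.4045] [ 3.1399 -0.008  -0.0001] [ 0.3985  0.0702 -0.8198  1.7685  0.0545  1.3262 -2.0092]
```

View pics/w12.png

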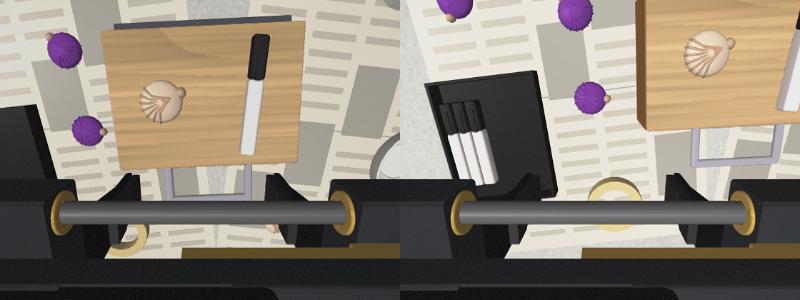

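Left picture: lid with shell (≈(162,100) at 400x300), marker (255,95), handle below. Right: tray with three fixed markers on its far side, empty part right of them. Now numbers from masks.

```bash
cat > m.py <<'E'
from h import *
def L(n):
    if n[0]=="w": return cv2.imread(f"pics/{n}.png"),{k:np.array(v) for k,v in json.load(open(f"pics/{n}.json")).items()}
    return cv2.imread(f"pics/{n}0.png"),ctrl.camera_info(n)
V={n:L(n) for n in("w1","w2","scene","side")}
I={n:v[1] for n,v in V.items()}
def comp(m,roi,k=3):
    z=np.zeros_like(m);x0,y0,x1,y1=roi;z[y0:y1,x0:x1]=m[y0:y1,x0:x1]
    z=cv2.morphologyEx(z,cv2.MORPH_OPEN,np.ones((k,k)))
    c=max(cv2.findContours(z,0,2)[0],key=cv2.contourArea);return c
def hsv(n):return cv2.cvtColor(V[n][0],40)
# marker: low saturation / dark within lid
rois={"w1":(325,35,400,225),"scene":(243,215,310,250),"side":(248,172,316,203)}
mk={}
for n,r in rois.items():
    h=hsv(n);m=((h[...,1]<70)|(h[...,2]<60)).astype(np.uint8)*255
    c=comp(m,r,2);R=cv2.minAreaRect(c);mk[n]=R
    print("marker",n,R)
P=[]
for n in rois:
    B=cv2.boxPoints(mk[n]);w,hh=mk[n][1]
    e=sorted([(B[0]+B[1])/2,(B[2]+B[3])/2] if np.linalg.norm(B[0]-B[1])<np.linalg.norm(B[1]-B[2]) else [(B[1]+B[2])/2,(B[3]+B[0])/2],key=lambda p:plane(I[n],p,.1)[0]);P.append((n,e))
for k in(0,1):print("end",k,tri(*[(I[n],e[k]) for n,e in P]),[plane(I[n],e[k],.1)[:2] for n,e in P])
# shell
sr={"w1":(185,100,265,185),"w2":(390,30,480,120),"scene":(280,190,310,215),"side":(248,205,280,236)}
for n,r in sr.items():
    x0,y0,x1,y1=r;h=V[n][0].astype(int)
    wood=np.median(cv2.cvtColor(V[n][0],44)[y0:y1,x0:x1].reshape(-1,3),0)
    d=np.abs(cv2.cvtColor(V[n][0],44).astype(int)[...,2]-wood[2])
    c=comp((d>10).astype(np.uint8)*255,r,2);print("shell",n,cv2.minEnclosingCircle(c),cv2.contourArea(c),plane(I[n],cv2.minEnclosingCircle(c)[0],.102))
# lid
for n,r in{"w1":(130,20,450,245)}.items():
    h=hsv(n);m=((h[...,0]>8)&(h[...,0]<26)&(h[...,1]>85)&(h[...,2]>110)).astype(np.uint8)*255
    m=cv2.morphologyEx(m,cv2.MORPH_CLOSE,np.ones((41,41)))
    R=cv2.minAreaRect(comp(m,r,5));B=cv2.boxPoints(R);print("lid",R,[plane(I[n],p,.091)[:2] for p in B])
# tray
for n,r in{"w2":(10,80,225,280),"scene":(250,140,345,192)}.items():
    h=hsv(n);m=(h[...,2]<62).astype(np.uint8)*255
    m=cv2.morphologyEx(m,cv2.MORPH_CLOSE,np.ones((9,9)))
    c=comp(m,r,5);a=cv2.approxPolyDP(cv2.convexHull(c),5,True)[:,0];print("tray",n,[(p.tolist(),plane(I[n],p.astype(float),.028)[:2]) for p in a])
# bowl
for n,r in{"scene":(110,280,210,370),"side":(325,112,400,172)}.items():
    h=hsv(n);l=V[n][0]
    m=((h[...,1]<28)&(h[...,2]>100)).astype(np.uint8)*255
    c=cv2.convexHull(comp(m,r,3));print("bowl",n,cv2.boundingRect(c),cv2.fitEllipse(c))
E
python3 m.py
```

```text
marker w1 ((356.0384826660156, 133.1923065185547), (24.682910919189453, 171.54002380371094), 7.125016689300537)
marker scene ((276.281494140625, 233.77613830566406), (60.528526306152344, 10.769832611083984), 21.250505447387695)
marker side ((282.9853210449219, 188.69117736816406), (61.68466567993164, 11.31370735168457), 16.927513122558594)
end 0 (array([ 0.5134, -0.0357,  0.095 ]), np.float64(0.001363437089613877)) [array([ 0.5154, -0.0361]), array([ 0.5163, -0.0394]), array([ 0.5112, -0.03  ])]
end 1 (array([ 0.6469, -0.0444,  0.0951]), np.float64(0.0032866151851217783)) [array([ 0.6479, -0.0451]), array([ 0.6499, -0.0469]), array([ 0.6411, -0.0383])]
shell w1 ((230.44631958007812, 141.01499938964844), 32.29267120361328) 1195.0 [0.5796 0.0583 0.102 ]
shell w2 ((436.54736328125, 77.10427856445312), 38.1754264831543) 2282.5 [0.5776 0.0559 0.102 ]
shell scene ((303.0, 193.0), 7.280210018157959) 33.5 [0.5758 0.1072 0.102 ]Traceback (most recent call last):
  File "m.py", line 30, in <module>
    c=comp((d>10).astype(np.uint8)*255,r,2);print("shell",n,cv2.minEnclosingCircle(c),cv2.contourArea(c),plane(I[n],cv2.minEnclosingCircle(c)[0],.102))
  File "m.py", line 10, in comp
    c=max(cv2.findContours(z,0,2)[0],key=cv2.contourArea);return c
ValueError: max() iterable argument is empty
```

```bash
python3 - <<'E'
s=open("m.py").read()
a=s.index("    x0,y0,x1,y1=r;h=V");b=s.index("# lid")
s=s[:a]+'''    x0,y0,x1,y1=r;S=hsv(n)[y0:y1,x0:x1,1];t,_=cv2.threshold(S.copy(),0,255,cv2.THRESH_BINARY_INV|cv2.THRESH_OTSU)
    m=cv2.morphologyEx((hsv(n)[...,1]<t).astype(np.uint8)*255,cv2.MORPH_CLOSE,np.ones((3,3)))
    c=cv2.convexHull(comp(m,r,2));E=cv2.fitEllipse(c);print("shell",n,t,E,cv2.contourArea(c),plane(I[n],E[0],.102));sh[n]=E[0]
print("shell tri",tri(*[(I[n],p) for n,p in sh.items()]),tri(*[(I[n],sh[n]) for n in("w1","w2")]))
'''.replace("",'')+s[b:]
s=s.replace("# shell","sh={}\n# shell",1)
open("m.py","w").write(s)
E
python3 m.py | grep -v ^marker
```

```text
end 0 (array([ 0.5134, -0.0357,  0.095 ]), np.float64(0.001363437089613877)) [array([ 0.5154, -0.0361]), array([ 0.5163, -0.0394]), array([ 0.5112, -0.03  ])]
end 1 (array([ 0.6469, -0.0444,  0.0951]), np.float64(0.0032866151851217783)) [array([ 0.6479, -0.0451]), array([ 0.6499, -0.0469]), array([ 0.6411, -0.0383])]
shell w1 79.0 ((228.9937744140625, 141.3166046142578), (59.80820846557617, 64.7512435913086), 73.94378662109375) 2859.5 [0.5794 0.0594 0.102 ]
shell w2 75.0 ((430.84539794921875, 74.93528747558594), (60.05253219604492, 69.63430786132812), 43.9374885559082) 3228.0 [0.5791 0.0604 0.102 ]
shell scene 67.0 ((295.7735595703125, 205.6598663330078), (13.528573989868164, 20.25632095336914), 91.80424499511719) 204.0 [0.5814 0.0571 0.102 ]
shell side 80.0 ((265.37554931640625, 223.46551513671875), (20.538646697998047, 23.550029754638672), 86.83684539794922) 361.5 [0.5734 0.0652 0.102 ]
shell tri (array([0.5783, 0.0602, 0.0975]), np.float64(0.0031403567869028558)) (array([0.5792, 0.0597, 0.1003]), np.float64(3.3488076797198424e-05))
lid ((288.09283447265625, 133.54905700683594), (1
[... 323 characters left out ...]
)), ([36, 117], array([0.5478, 0.4131]))]
tray scene [([258, 169], array([0.3775, 0.2463])), ([276, 145], array([0.3611, 0.3862])), ([336, 156], array([0.5448, 0.4095])), ([322, 190], array([0.574 , 0.2352])), ([261, 178], array([0.4064, 0.2113]))]Traceback (most recent call last):
  File "m.py", line 46, in <module>
    c=cv2.convexHull(comp(m,r,3));print("bowl",n,cv2.boundingRect(c),cv2.fitEllipse(c))
                                                                     ~~~~~~~~~~~~~~^^^
cv2.error: OpenCV(4.12.0) /io/opencv/modules/imgproc/src/shapedescr.cpp:361: error: (-201:Incorrect size of input array) There should be at least 5 points to fit the ellipse in function 'fitEllipseNoDirect'
```

Emit:
arm_command([
  {"claw": 1, "xyz": [0.402, 0.844, 0.2], "twist": 0.019},
  {"claw": 1, "xyz": [0.402, 0.844, 0.2], "twist": 0.019},
  {"claw": 1, "xyz": [0.402, 0.844, 0.2], "twist": 0.019},
  {"claw": 1, "xyz": [0.402, 0.844, 0.2], "twist": 0.019},
  {"claw": 1, "xyz": [0.402, 0.844, 0.2], "twist": 0.019},
  {"claw": 1, "xyz": [0.402, 0.844, 0.3], "twist": 0.019},
  {"claw": 1, "xyz": [0.402, 0.844, 0.38], "twist": 0.019},
  {"claw": 1, "xyz": [0.402, 0.844, 0.38], "twist": 0.019},
  {"claw": 1, "xyz": [0.402, 0.844, 0.38], "twist": 0.019},
])

```text
t: 3.45
tool_pos: [0.5799, -0.0386, 0.3096]
eef_rot: [3.14, -0.099, -0.001]
contact_force: [1.1, -0.2, 0.3]
width: 0.0869
finger_force: 0.0
```

```bash
python3 snap.py w3; python3 - <<'E'
s=open("m.py").read().split("# bowl")[0]
open("m.py","w").write(s)
from h import *
b=cv2.imread("pics/scene0.png")[270:375,100:220];c=cv2.imread("pics/side0.png")[110:180,320:405]
cv2.imwrite("pics/v3.png",np.hstack([cv2.imread("pics/w3.png")[:,::1][:260],cv2.resize(b,(240,210))[:210].repeat(1,0) if 0 else cv2.copyMakeBorder(cv2.resize(b,(240,210)),0,50,0,0,0)]))
E
```

```text
3.5 [ 0.5802 -0.0379  0.3106] [ 3.1395 -0.0975  0.0014] [ 0.5657  0.3034 -0.6415  1.7259  0.1957  1.1759 -1.7624]
```

View pics/v3.png

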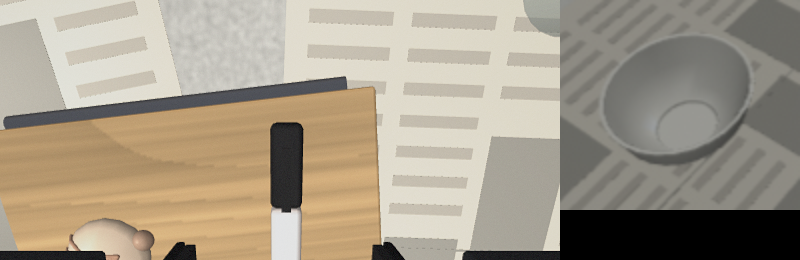

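The marker is vertical in the wrist view, centred between the fingers (x≈286 between 195 and 373). Descend and grip.

Emit:
arm_command([
  {"claw": 1, "xyz": [0, 0.004, 0.07], "twist": 0},
  {"claw": 1, "xyz": [0, 0.004, 0.12], "twist": 0},
  {"claw": 1, "xyz": [0, 0.004, 0.138], "twist": 0},
  {"claw": 1, "xyz": [0, 0.004, 0.138], "twist": 0},
  {"claw": -1, "xyz": [0, 0.004, 0.138], "twist": 0},
  {"claw": -1, "xyz": [0, 0.004, 0.138], "twist": 0},
  {"claw": -1, "xyz": [0, 0.004, 0.138], "twist": 0},
  {"claw": -1, "xyz": [0, 0.004, 0.138], "twist": 0},
  {"claw": -1, "xyz": [0, 0.004, 0.138], "twist": 0},
  {"claw": -1, "xyz": [0, 0.004, 0.138], "twist": 0},
  {"claw": -1, "xyz": [0, 0.004, 0.138], "twist": 0},
  {"claw": -1, "xyz": [0, 0.004, 0.138], "twist": 0},
], grip_force=12)

```text
t: 4.7
tool_pos: [0.5799, -0.0377, 0.2752]
eef_rot: [3.14, -0.095, -0.0]
contact_force: [0.7, -0.7, -0.6]
width: 0.0311
finger_force: 0.0
```

Emit:
arm_command([
  {"claw": -1, "xyz": [0, 0, 0], "twist": 0},
  {"claw": -1, "xyz": [0, 0, 0], "twist": 0},
  {"claw": -1, "xyz": [0, 0, 0], "twist": 0},
  {"claw": -1, "xyz": [0, 0, 0], "twist": 0},
  {"claw": -1, "xyz": [0, 0, 0], "twist": 0},
  {"claw": -1, "xyz": [0, 0, -0.1], "twist": 0},
  {"claw": -1, "xyz": [0, 0, -0.3], "twist": 0},
  {"claw": -1, "xyz": [0, 0, -0.4], "twist": 0},
  {"claw": -1, "xyz": [0, 0, -0.4], "twist": 0},
])

```text
t: 5.6
tool_pos: [0.5812, -0.0372, 0.3799]
eef_rot: [3.139, -0.095, 0.013]
contact_force: [1.1, -0.3, 0.0]
width: 0.0172
finger_force: 12.0
```

Emit:
arm_command([
  {"claw": -1, "xyz": [-0.275, -0.66, 0], "twist": 0},
  {"claw": -1, "xyz": [-0.275, -0.66, 0], "twist": 0},
  {"claw": -1, "xyz": [-0.275, -0.66, 0], "twist": 0},
  {"claw": -1, "xyz": [-0.275, -0.66, 0], "twist": 0},
  {"claw": -1, "xyz": [-0.275, -0.66, 0], "twist": 0},
])

```text
t: 6.1
tool_pos: [0.5187, 0.1368, 0.3746]
eef_rot: [-3.139, 0.08, 0.002]
contact_force: [0.5, -1.0, -1.0]
width: 0.017
finger_force: 12.0
```

Emit:
arm_command([
  {"claw": -1, "xyz": [-0.274, -0.661, 0], "twist": -0.051},
  {"claw": -1, "xyz": [-0.274, -0.661, 0], "twist": -0.051},
  {"claw": -1, "xyz": [-0.274, -0.661, 0], "twist": -0.051},
  {"claw": -1, "xyz": [-0.274, -0.661, 0], "twist": -0.051},
  {"claw": -1, "xyz": [-0.274, -0.661, 0], "twist": -0.051},
  {"claw": -1, "xyz": [-0.274, -0.661, 0], "twist": -0.051},
])

```text
t: 6.7
tool_pos: [0.463, 0.2998, 0.3743]
eef_rot: [3.136, 0.158, -0.002]
contact_force: [-0.3, -0.4, 0.4]
width: 0.0166
finger_force: 12.0
```

```bash
python3 snap.py w4
```

```text
6.75 [0.4637 0.2987 0.3743] [ 3.1361  0.154  -0.0015] [ 0.171   0.2254 -0.8944  1.7149  0.1831  1.2905 -2.2351]
```

View pics/w4.png

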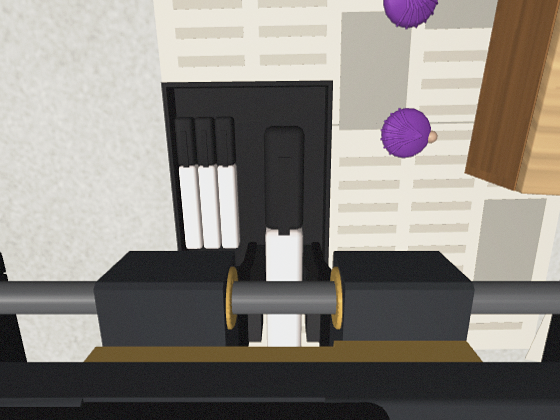

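The marker is held over the tray and parallel to it. Rim corners are at about (163,83) and (332,80), and the fixed markers span columns 177–240.

```bash
python3 - <<'E'
from h import *
J=lambda n:{k:np.array(v) for k,v in json.load(open(f"pics/{n}.json")).items()}
a,b=J("w4"),J("w2")
print("rimR",tri((a,(332,80)),(b,(190,99))),"rimL",tri((a,(163,83)),(b,(36,117))))
l,r=plane(a,(163,83),.028),plane(a,(332,80),.028);print(l,r)
u=(l-r)[:2]/np.linalg.norm((l-r)[:2]);yaw=np.arctan2(-u[0],u[1]);ex=np.array([np.cos(yaw),np.sin(yaw)])
c=(l+r)[:2]/2-.095*ex;print("yaw",yaw,"ctr",c,"len",np.linalg.norm(l-r),"goal",c-.028*u)
o=ctrl.get_obs();d=o["tool_pos"][:2]-c;print("tool in tray",d@ex,d@u)
for z,ps in((.021,((180,247),(238,247))),(.028,((186,250),(328,250)))): print([plane(a,p,z)[:2]for p in ps])
m=[plane(a,p,o["tool_pos"][2]-.1735)for p in((285,128),(285,340))];print(m)
E
```

```text
rimR (array([0.5655, 0.2654, 0.0129]), np.float64(0.0009542763238966784)) rimL (array([0.5478, 0.4144, 0.026 ]), np.float64(4.180071244095481e-05))
[0.5478 0.4138 0.028 ] [0.5652 0.2674 0.028 ]
yaw 0.11799601298680648 ctr [0.4622 0.3294] len 0.14744116772575097 goal [0.4655 0.3016]
tool in tray -0.002112368497536347 -0.030718540064893742
[array([0.3923, 0.3976]), array([0.3981, 0.3392])]
[array([0.3927, 0.3897]), array([0.4069, 0.2494])]
[array([0.5297, 0.3058, 0.2008]), array([0.4255, 0.2951, 0.2008])]
```

Aligned: tool at (-2,-31) mm in the tray frame. Lower and release with a small opening.

Emit:
arm_command([
  {"claw": -1, "xyz": [0, 0, 0.2], "twist": 0},
  {"claw": -1, "xyz": [0, 0, 0.4], "twist": 0},
  {"claw": -1, "xyz": [0, 0, 0.58], "twist": 0},
  {"claw": -1, "xyz": [0, 0, 0.67], "twist": 0},
  {"claw": -1, "xyz": [0, 0, 0.71], "twist": 0},
  {"claw": -1, "xyz": [0, 0, 0.735], "twist": 0},
  {"claw": -1, "xyz": [0, 0, 0.735], "twist": 0},
  {"claw": -1, "xyz": [0, 0, 0.735], "twist": 0},
  {"claw": -0.25, "xyz": [0, 0, 0.735], "twist": 0},
  {"claw": -0.25, "xyz": [0, 0, 0.735], "twist": 0},
  {"claw": -0.25, "xyz": [0, 0, 0.735], "twist": 0},
  {"claw": -0.25, "xyz": [0, 0, 0.735], "twist": 0},
])

```text
t: 7.95
tool_pos: [0.4629, 0.3003, 0.1918]
eef_rot: [3.138, 0.157, 0.001]
contact_force: [0.3, 0.8, -0.6]
width: 0.0317
finger_force: 0.0
```

Emit:
arm_command([
  {"claw": -0.25, "xyz": [0, 0, -0.05], "twist": 0},
  {"claw": -0.25, "xyz": [0, 0, -0.2], "twist": 0},
  {"claw": -0.25, "xyz": [0, 0, -0.4], "twist": 0},
  {"claw": 1, "xyz": [0, 0, -0.6], "twist": 0},
  {"claw": 1, "xyz": [0, 0, -0.6], "twist": 0},
])

```text
t: 8.45
tool_pos: [0.4641, 0.3027, 0.3495]
eef_rot: [-3.133, -0.158, -0.019]
contact_force: [0.2, -0.5, -0.1]
width: 0.0416
finger_force: 0.0
```

```bash
python3 snap.py w5; python3 - <<'E'
from h import *
i={k:np.array(v) for k,v in json.load(open("pics/w5.json")).items()}
im=cv2.imread("pics/w5.png");h=cv2.cvtColor(im,40)
m=((h[...,2]>150)&(h[...,1]<30)).astype(np.uint8)*255;n,_,st,ce=cv2.connectedComponentsWithStats(m[:260])
for s,c in zip(st,ce):
    if s[4]>300:print(s,c)
ti=ctrl.camera_info("scene");I=cv2.imread
cv2.imwrite("pics/v5.png",np.hstack([im[:280],cv2.resize(ctrl.get_image("scene")[135:205,245:305,::-1],(240,280))]))
E
```

```text
8.5 [0.4635 0.3016 0.3461] [-3.1351 -0.1571 -0.0123] [ 0.1649  0.253  -0.8994  1.7512  0.2125  1.2302 -2.2597]
[    0     0   560   260 43110] [352.9605 145.1783]
[    0     0   560   260 96938] [249.7124 117.6123]
[ 279  175   18   85 1504] [287.387  216.7786]
[ 177  177   24   83 1413] [188.9264 216.7891]
[ 197  177   23   83 1448] [208.576  217.0394]
[ 218  177   22   68 1187] [228.5232 209.6335]
```

View pics/v5.png

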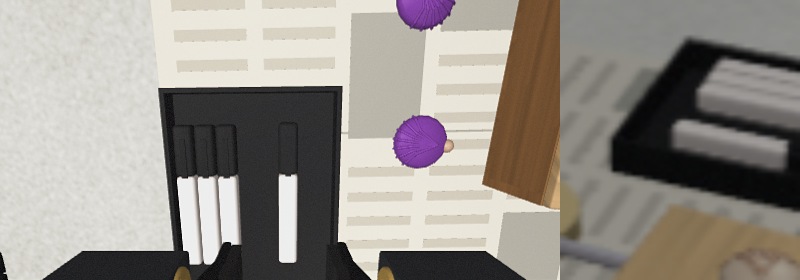

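The marker lies flat in the empty part (287,217), clear of the three fixed ones. Now the shell, with a yaw that keeps the pads off its beak.

Emit:
arm_command([
  {"claw": 1, "xyz": [0.364, 1, 0.1], "twist": 0.199},
  {"claw": 1, "xyz": [0.364, 1, 0.1], "twist": 0.199},
  {"claw": 1, "xyz": [0.364, 1, 0.1], "twist": 0.199},
  {"claw": 1, "xyz": [0.364, 1, 0.1], "twist": 0.199},
  {"claw": 1, "xyz": [0.364, 1, 0.1], "twist": 0.199},
  {"claw": 1, "xyz": [0.364, 1, 0.1], "twist": 0.199},
  {"claw": 1, "xyz": [0.364, 1, 0.1], "twist": 0.199},
  {"claw": 1, "xyz": [0.364, 1, 0.1], "twist": 0.199},
])

```text
t: 9.35
tool_pos: [0.5776, 0.0617, 0.3154]
eef_rot: [-3.034, 0.814, 0.004]
contact_force: [-0.5, 0.5, 0.1]
width: 0.0869
finger_force: 0.0
```

```bash
python3 snap.py w6; python3 - <<'E'
from h import *
i={k:np.array(v) for k,v in json.load(open("pics/w6.json")).items()}
im=cv2.imread("pics/w6.png");h=cv2.cvtColor(im,40)
o=ctrl.get_obs();R=cv2.Rodrigues(o["eef_rot"])[0];p=o["tool_pos"]
S=ctrl.camera_info
for X in((.579,.061,.102),(.579,.061,.114)):print(proj(i,X),"shift units",R.T@(np.array([.579,.061,.276])-p)/.25)
print(np.arctan2(R[1,0],R[0,0]))
E
```

```text
9.4 [0.5774 0.0627 0.3159] [-3.0343  0.8109  0.0032] [ 0.4097  0.3017 -0.6615  1.7202  0.1962  1.1888 -2.3968]
[284.7248 237.6293] shift units [0.0093 0.0029 0.1594]
[284.7816 245.3787] shift units [0.0093 0.0029 0.1594]
-0.5222620245067943
```

View pics/w6.png

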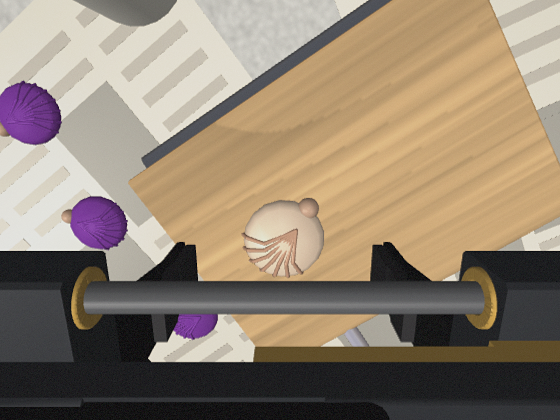

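The shell is centred at (284,239) between the fingers, with the beak clear of the pads. Descend and grip.

Emit:
arm_command([
  {"claw": 1, "xyz": [0.009, 0.003, 0.08], "twist": 0},
  {"claw": 1, "xyz": [0.009, 0.003, 0.13], "twist": 0},
  {"claw": 1, "xyz": [0.009, 0.003, 0.159], "twist": 0},
  {"claw": 1, "xyz": [0.009, 0.003, 0.159], "twist": 0},
  {"claw": -1, "xyz": [0.009, 0.003, 0.159], "twist": 0},
  {"claw": -1, "xyz": [0.009, 0.003, 0.159], "twist": 0},
  {"claw": -1, "xyz": [0.009, 0.003, 0.159], "twist": 0},
  {"claw": -1, "xyz": [0.009, 0.003, 0.159], "twist": 0},
  {"claw": -1, "xyz": [0.009, 0.003, 0.159], "twist": 0},
  {"claw": -1, "xyz": [0.009, 0.003, 0.159], "twist": 0},
  {"claw": -1, "xyz": [0.009, 0.003, 0.159], "twist": 0},
  {"claw": -1, "xyz": [0.009, 0.003, 0.159], "twist": 0},
  {"claw": -1, "xyz": [0.009, 0.003, 0.159], "twist": 0},
  {"claw": -1, "xyz": [0.009, 0.003, 0.159], "twist": 0},
])

```text
t: 10.8
tool_pos: [0.5799, 0.0588, 0.2768]
eef_rot: [3.034, -0.816, 0.0]
contact_force: [-0.0, -0.2, 1.3]
width: 0.0452
finger_force: 12.0
```

Emit:
arm_command([
  {"claw": -1, "xyz": [0, 0, -0.05], "twist": 0},
  {"claw": -1, "xyz": [0, 0, -0.2], "twist": 0},
  {"claw": -1, "xyz": [0, 0, -0.4], "twist": 0},
  {"claw": -1, "xyz": [0, 0, -0.5], "twist": 0},
  {"claw": -1, "xyz": [0, 0, -0.5], "twist": 0},
])

```text
t: 11.3
tool_pos: [0.5809, 0.0596, 0.4074]
eef_rot: [-3.032, 0.815, -0.014]
contact_force: [-0.2, 0.3, -0.6]
width: 0.0455
finger_force: 12.0
```

Emit:
arm_command([
  {"claw": -1, "xyz": [0.166, 0.717, 0], "twist": 0},
  {"claw": -1, "xyz": [0.166, 0.717, 0], "twist": 0},
  {"claw": -1, "xyz": [0.166, 0.717, 0], "twist": 0},
  {"claw": -1, "xyz": [0.166, 0.717, 0], "twist": 0},
  {"claw": -1, "xyz": [0.166, 0.717, 0], "twist": 0},
])

```text
t: 11.8
tool_pos: [0.5238, -0.1237, 0.4008]
eef_rot: [3.026, -0.83, -0.003]
contact_force: [-0.2, -0.7, -1.0]
width: 0.0453
finger_force: 12.0
```

Emit:
arm_command([
  {"claw": -1, "xyz": [0.165, 0.717, 0], "twist": -0.166},
  {"claw": -1, "xyz": [0.165, 0.717, 0], "twist": -0.166},
  {"claw": -1, "xyz": [0.165, 0.717, 0], "twist": -0.166},
  {"claw": -1, "xyz": [0.165, 0.717, 0], "twist": -0.166},
  {"claw": -1, "xyz": [0.165, 0.717, 0], "twist": -0.166},
  {"claw": -1, "xyz": [0.165, 0.717, 0], "twist": -0.166},
  {"claw": -1, "xyz": [0.165, 0.717, 0], "twist": -0.166},
])

```text
t: 12.5
tool_pos: [0.4724, -0.2912, 0.4014]
eef_rot: [-3.14, 0.003, 0.0]
contact_force: [0.4, 0.3, -0.7]
width: 0.0457
finger_force: 12.0
```

```bash
python3 snap.py w7
```

```text
12.55 [ 0.4726 -0.2909  0.4016] [-3.1407  0.0016  0.    ] [ 0.9154  0.1472 -0.4521  1.6818  0.0653  1.3281 -1.12  ]
```

View pics/w7.png

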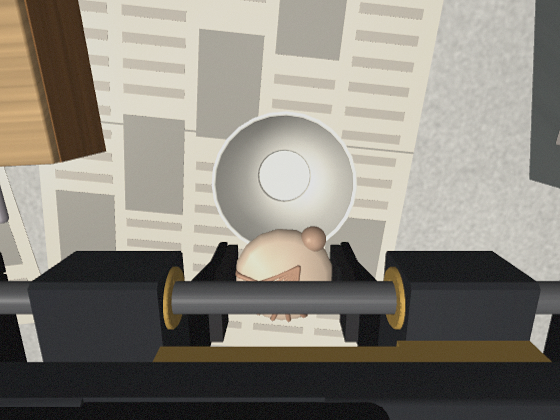

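The bowl rim spans columns 212–357 with its top at row 113, and its floor is at (284,176). The shell is held firmly.

```bash
python3 - <<'E'
from h import *
i={k:np.array(v) for k,v in json.load(open("pics/w7.json")).items()}
S=ctrl.camera_info("scene");D=ctrl.camera_info("side")
for p in((212,183),(357,183),(284.5,113)):print(plane(i,p,.06))
print("floor",plane(i,(284.5,176),.01),tri((i,(284.5,176)),(S,(163,333))))
o=ctrl.get_obs();print(o["tool_pos"])
# rim height: left/right extreme points seen in scene
for z in(.05,.06,.07):print(z,[proj(S,plane(i,p,z)) for p in((212,183),(357,183),(284.5,113))])
E
```

```text
[ 0.4808 -0.224   0.06  ]
[ 0.4806 -0.3585  0.06  ]
[ 0.5434 -0.2913  0.06  ]
floor [ 0.4779 -0.2913  0.01  ] (array([ 0.4763, -0.2919,  0.0049]), np.float64(0.0008658694999020792))
[ 0.4726 -0.2909  0.4016]
0.05 [array([183.9725, 291.7409]), array([134.0941, 347.6619]), array([189.9199, 331.6818])]
0.06 [array([183.4721, 289.3532]), array([134.6649, 343.6969]), array([189.2431, 328.1978])]
0.07 [array([182.9613, 286.916 ]), array([135.2445, 339.671 ]), array([188.5548, 324.6549])]
```

Emit:
arm_command([
  {"claw": -1, "xyz": [0.016, 0, 0.2], "twist": 0},
  {"claw": -1, "xyz": [0.016, 0, 0.4], "twist": 0},
  {"claw": -1, "xyz": [0.016, 0, 0.58], "twist": 0},
  {"claw": -1, "xyz": [0.016, 0, 0.67], "twist": 0},
  {"claw": -1, "xyz": [0.016, 0, 0.734], "twist": 0},
  {"claw": -1, "xyz": [0.016, 0, 0.734], "twist": 0},
  {"claw": -1, "xyz": [0.016, 0, 0.734], "twist": 0},
  {"claw": 0.3, "xyz": [0.016, 0, 0.734], "twist": 0},
  {"claw": 0.3, "xyz": [0.016, 0, 0.734], "twist": 0},
  {"claw": 0.3, "xyz": [0.016, 0, 0.734], "twist": 0},
  {"claw": 0.3, "xyz": [0.016, 0, 0.734], "twist": 0},
  {"claw": 0.3, "xyz": [0.016, 0, 0.734], "twist": 0},
])

```text
t: 13.75
tool_pos: [0.4757, -0.293, 0.2186]
eef_rot: [3.141, -0.006, 0.001]
contact_force: [-0.3, 0.7, 0.2]
width: 0.0563
finger_force: 0.0
```

Emit:
arm_command([
  {"claw": 0.3, "xyz": [0, 0, -0.05], "twist": 0},
  {"claw": 0.3, "xyz": [0, 0, -0.2], "twist": 0},
  {"claw": 0.3, "xyz": [0, 0, -0.4], "twist": 0},
  {"claw": 0.3, "xyz": [0, 0, -0.6], "twist": 0},
  {"claw": 0.3, "xyz": [0, 0, -0.73], "twist": 0},
  {"claw": 0.3, "xyz": [0, 0, -0.73], "twist": 0},
])

```text
t: 14.35
tool_pos: [0.4771, -0.293, 0.4078]
eef_rot: [3.135, -0.006, 0.015]
contact_force: [0.2, -0.3, -0.1]
width: 0.0568
finger_force: 0.0
```

```bash
python3 snap.py w8; python3 - <<'E'
from h import *
i={k:np.array(v) for k,v in json.load(open("pics/w8.json")).items()}
h=cv2.cvtColor(cv2.imread("pics/w8.png"),40)
m=((h[...,1]>30)&(h[...,0]<22)).astype(np.uint8)*255
z=np.zeros_like(m);z[110:255,212:357]=m[110:255,212:357];z=cv2.morphologyEx(z,2,np.ones((5,5)))
for c in cv2.findContours(z,0,2)[0]:
    if cv2.contourArea(c)>150:
        E=cv2.minEnclosingCircle(c);print(E,cv2.contourArea(c),plane(i,E[0],.02))
print(proj(i,(.4765,-.291,.06)))
E
```

```text
14.4 [ 0.4764 -0.2929  0.4046] [ 3.1375 -0.0058  0.0084] [ 0.9164  0.1524 -0.4559  1.6704  0.0702  1.3281 -1.1258]
((282.5, 184.0), 24.703338623046875) 1259.0 [ 0.4783 -0.2942  0.02  ]
[279.2722 194.1786]
```

The shell rests in the bowl (blob near its centre). Now I locate the handle by its grip-bar ends in several views.

```bash
python3 - <<'E'
from h import *
J=lambda n:{k:np.array(v) for k,v in json.load(open(f"pics/{n}.json")).items()}
S=ctrl.camera_info("scene");D=ctrl.camera_info("side");w=J("w2")
A=tri((S,(222.5,220.5)),(D,(343.3,205.4)),(w,(529,223)));B=tri((S,(244,195.5)),(D,(330.7,244.2)),(w,(409,230)))
print("A",A,"B",B)
# sub-pixel grip line in w2: greyish-lavender pixels
h=cv2.cvtColor(cv2.imread("pics/w2.png"),40);im=cv2.imread("pics/w2.png").astype(int)
m=((im[...,0]-im[...,1]>4)&(im[...,0]-im[...,2]>2)&(h[...,2]>90)).astype(np.uint8)
z=m[150:245,395:545]
print("px",z.sum());c=[]
for x in range(420,520,10):
    ys=np.flatnonzero(m[205:245,x])+205;print(x,ys.min() if len(ys) else 0,ys.max() if len(ys) else 0,plane(w,(x,ys.mean()),.088)[:2] if len(ys) else "")
# lid edges: far lid (hinge bar) line in w3
E
```

```text
A (array([ 0.4539, -0.0451,  0.0856]), np.float64(0.0031358179465578915)) B (array([0.4474, 0.058 , 0.0833]), np.float64(0.0015943173842601173))
px 1453
420 227 232 [0.4512 0.0504]
430 227 232 [0.4511 0.0415]
440 226 231 [0.452  0.0327]
450 226 231 [0.452  0.0238]
460 225 230 [0.4529 0.015 ]
470 225 230 [0.4529 0.0062]
480 224 229 [ 0.4538 -0.0026]
490 224 229 [ 0.4537 -0.0115]
500 223 228 [ 0.4546 -0.0202]
510 223 228 [ 0.4546 -0.0291]
```

```bash
python3 - <<'E'
from h import *
im=cv2.imread("pics/w2.png");print(im[214:242,450:490].mean(1).astype(int).tolist() if 0 else [im[r,468:472].mean(0).astype(int).tolist() for r in range(214,240)])
w={k:np.array(v) for k,v in json.load(open("pics/w2.json")).items()}
print(plane(w,(470,220),.086),plane(w,(470,231),.086))
o=ctrl.get_obs();print(o["tool_pos"])
E
```

```text
[[167, 179, 183], [165, 177, 181], [167, 179, 182], [166, 177, 181], [166, 179, 183], [168, 181, 184], [158, 168, 172], [117, 114, 119], [149, 145, 152], [172, 167, 174], [185, 179, 184], [192, 178, 180], [192, 179, 182], [190, 177, 180], [189, 176, 178], [193, 181, 183], [192, 183, 187], [166, 165, 172], [148, 159, 162], [169, 181, 184], [169, 180, 184], [167, 180, 183], [167, 180, 183], [167, 178, 182], [168, 179, 183], [168, 181, 184]]
[0.4592 0.006  0.086 ] [0.4489 0.0046 0.086 ]
[ 0.4764 -0.2929  0.4046]
```

Emit:
arm_command([
  {"claw": -0.22, "xyz": [-0.094, -1, 0], "twist": 0},
  {"claw": -0.22, "xyz": [-0.094, -1, 0], "twist": 0},
  {"claw": -0.22, "xyz": [-0.094, -1, 0], "twist": 0},
  {"claw": -0.22, "xyz": [-0.094, -1, 0], "twist": 0},
  {"claw": -0.22, "xyz": [-0.094, -1, 0], "twist": 0},
  {"claw": -0.22, "xyz": [-0.094, -1, 0], "twist": 0},
])

```text
t: 15.0
tool_pos: [0.4522, -0.0354, 0.4002]
eef_rot: [-3.14, -0.011, 0.002]
contact_force: [-0.0, -0.8, 0.8]
width: 0.034
finger_force: 0.0
```

Emit:
arm_command([
  {"claw": -0.22, "xyz": [0, -0.198, 0.1], "twist": -0.517},
  {"claw": -0.22, "xyz": [0, -0.198, 0.1], "twist": -0.517},
  {"claw": -0.22, "xyz": [0, -0.198, 0.1], "twist": -0.517},
  {"claw": -0.22, "xyz": [0, -0.198, 0.1], "twist": -0.517},
  {"claw": -0.22, "xyz": [0, -0.198, 0.1], "twist": -0.517},
  {"claw": -0.22, "xyz": [0, -0.198, 0.1], "twist": -0.517},
  {"claw": -0.22, "xyz": [0, -0.198, 0.1], "twist": -0.517},
  {"claw": -0.22, "xyz": [0, -0.198, 0.1], "twist": -0.517},
  {"claw": -0.22, "xyz": [0, -0.198, 0.1], "twist": -0.517},
  {"claw": -0.22, "xyz": [0, -0.198, 0.1], "twist": -0.517},
  {"claw": -0.22, "xyz": [0, -0.198, 0.1], "twist": -0.517},
  {"claw": -0.22, "xyz": [0, -0.198, 0.1], "twist": -0.517},
  {"claw": -0.22, "xyz": [0, -0.198, 0.1], "twist": -0.517},
])

```text
t: 16.3
tool_pos: [0.4531, 0.0064, 0.3751]
eef_rot: [-2.168, -2.272, 0.001]
contact_force: [-0.8, -0.3, 0.1]
width: 0.0336
finger_force: 0.0
```

```bash
python3 snap.py w9;  python3 - <<'E'
from h import *
o=ctrl.get_obs();R=cv2.Rodrigues(o["eef_rot"])[0];print("yaw",np.arctan2(R[1,0],R[0,0]),o["width"])
print("shift to grasp",R.T@(np.array([.4528,.0065,.2505])-o["tool_pos"])/.25)
E
```

```text
16.35 [0.4532 0.0065 0.3752] [-2.1682 -2.2722  0.0009] [ 0.6107 -0.0709 -0.6483  1.9342 -0.045   1.2652  0.0241]
yaw 1.6176267477734825 0.03379105173689902
shift to grasp [ 0.0001 -0.0009  0.499 ]
```

View pics/w9.png

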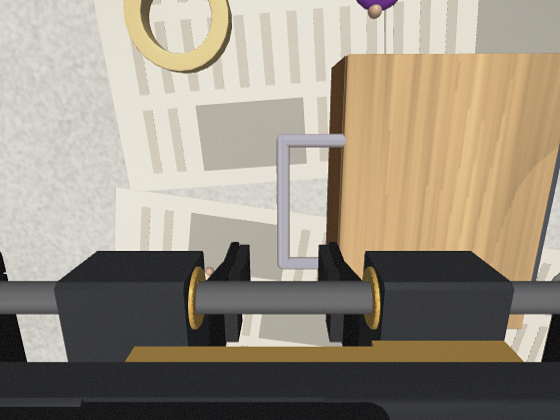

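The bar (columns 278–290, vertical) is centred between the fingers. Descend and grip.

Emit:
arm_command([
  {"claw": -0.22, "xyz": [0, 0, 0.15], "twist": 0},
  {"claw": -0.22, "xyz": [0, 0, 0.3], "twist": 0},
  {"claw": -0.22, "xyz": [0, 0, 0.4], "twist": 0},
  {"claw": -0.22, "xyz": [0, 0, 0.46], "twist": 0},
  {"claw": -0.22, "xyz": [0, 0, 0.5], "twist": 0},
  {"claw": -0.22, "xyz": [0, 0, 0.5], "twist": 0},
  {"claw": -1, "xyz": [0, 0, 0.5], "twist": 0},
  {"claw": -1, "xyz": [0, 0, 0.5], "twist": 0},
  {"claw": -1, "xyz": [0, 0, 0.5], "twist": 0},
  {"claw": -1, "xyz": [0, 0, 0.5], "twist": 0},
  {"claw": -1, "xyz": [0, 0, 0.5], "twist": 0},
  {"claw": -1, "xyz": [0, 0, 0.5], "twist": 0},
  {"claw": -1, "xyz": [0, 0, 0.5], "twist": 0},
], grip_force=20)

```text
t: 17.65
tool_pos: [0.4526, 0.0066, 0.2505]
eef_rot: [-2.165, -2.275, 0.003]
contact_force: [-4.2, 0.0, 4.1]
width: 0.0092
finger_force: 20.0
```

```bash
 python3 - <<'E'
from h import *
o=ctrl.get_obs();print(o["tool_pos"],o["contact_force"],o["width"],o["finger_force"])
# tool-y (box x) and tool-z shift units from start for lid angle th; grip 205 mm out, 6 mm up
f=lambda t:np.array([-.205*np.cos(t)+.006*np.sin(t),.205*np.sin(t)+.006*np.cos(t)])
for d in range(0,64,4):
    v=(f(np.radians(d))-f(0))/.25;print(d,v.round(3),((f(np.radians(d))-f(np.radians(32)))/.25).round(3))
E
```

```text
[0.4526 0.0066 0.2505] [-4.1644  0.0391  4.1374] 0.00923455279762971 20.000417232513428
0 [0. 0.] [-0.137 -0.431]
4 [0.004 0.057] [-0.134 -0.374]
8 [0.011 0.114] [-0.126 -0.317]
12 [0.023 0.17 ] [-0.114 -0.261]
16 [0.038 0.225] [-0.099 -0.206]
20 [0.058 0.279] [-0.08  -0.152]
24 [0.081 0.331] [-0.057 -0.099]
28 [0.107 0.382] [-0.03  -0.049]
32 [0.137 0.431] [0. 0.]
36 [0.171 0.477] [0.033 0.047]
40 [0.207 0.521] [0.07  0.091]
44 [0.247 0.563] [0.109 0.132]
48 [0.289 0.601] [0.152 0.171]
52 [0.334 0.637] [0.197 0.206]
56 [0.381 0.669] [0.244 0.238]
60 [0.431 0.698] [0.293 0.267]
```

Gripped (9 mm). Raise along the arc, starting with 20°.

Emit:
arm_command([
  {"claw": -1, "xyz": [0, 0.001, -0.028], "twist": 0},
  {"claw": -1, "xyz": [0, 0.004, -0.057], "twist": 0},
  {"claw": -1, "xyz": [0, 0.007, -0.085], "twist": 0},
  {"claw": -1, "xyz": [0, 0.011, -0.114], "twist": 0},
  {"claw": -1, "xyz": [0, 0.017, -0.142], "twist": 0},
  {"claw": -1, "xyz": [0, 0.023, -0.17], "twist": 0},
  {"claw": -1, "xyz": [0, 0.03, -0.198], "twist": 0},
  {"claw": -1, "xyz": [0, 0.038, -0.225], "twist": 0},
  {"claw": -1, "xyz": [0, 0.048, -0.252], "twist": 0},
  {"claw": -1, "xyz": [0, 0.058, -0.279], "twist": 0},
  {"claw": -1, "xyz": [0, 0.058, -0.279], "twist": 0},
])

```text
t: 18.75
tool_pos: [0.4666, 0.0073, 0.3209]
eef_rot: [-2.164, -2.274, 0.007]
contact_force: [-9.4, -0.9, 0.4]
width: 0.0095
finger_force: 20.0
```

Emit:
arm_command([
  {"claw": -1, "xyz": [0, 0.006, -0.026], "twist": 0},
  {"claw": -1, "xyz": [0, 0.016, -0.052], "twist": 0},
  {"claw": -1, "xyz": [0, 0.028, -0.078], "twist": 0},
  {"claw": -1, "xyz": [0, 0.042, -0.103], "twist": 0},
  {"claw": -1, "xyz": [0, 0.056, -0.128], "twist": 0},
  {"claw": -1, "xyz": [0, 0.071, -0.152], "twist": 0},
  {"claw": -1, "xyz": [0, 0.088, -0.175], "twist": 0},
  {"claw": -1, "xyz": [0, 0.105, -0.198], "twist": 0},
  {"claw": -1, "xyz": [0, 0.123, -0.22], "twist": 0},
  {"claw": -1, "xyz": [0, 0.141, -0.242], "twist": 0},
  {"claw": -1, "xyz": [0, 0.161, -0.263], "twist": 0},
  {"claw": -1, "xyz": [0, 0.181, -0.284], "twist": 0},
  {"claw": -1, "xyz": [0, 0.181, -0.284], "twist": 0},
])

```text
t: 20.05
tool_pos: [0.5121, 0.0096, 0.3937]
eef_rot: [-2.164, -2.274, 0.006]
contact_force: [-13.7, -1.7, 9.5]
width: 0.009
finger_force: 20.0
```

Emit:
arm_command([
  {"claw": -1, "xyz": [0, 0.014, -0.025], "twist": 0},
  {"claw": -1, "xyz": [0, 0.036, -0.045], "twist": 0},
  {"claw": -1, "xyz": [0, 0.058, -0.063], "twist": 0},
  {"claw": -1, "xyz": [0, 0.082, -0.081], "twist": 0},
  {"claw": -1, "xyz": [0, 0.105, -0.098], "twist": 0},
  {"claw": -1, "xyz": [0, 0.13, -0.113], "twist": 0},
  {"claw": -1, "xyz": [0, 0.155, -0.128], "twist": 0},
  {"claw": -1, "xyz": [0, 0.18, -0.142], "twist": 0},
  {"claw": -1, "xyz": [0, 0.18, -0.142], "twist": 0},
  {"claw": -1, "xyz": [0, 0.18, -0.142], "twist": 0},
])

```text
t: 21.05
tool_pos: [0.5583, 0.0118, 0.4298]
eef_rot: [2.165, 2.274, 0.001]
contact_force: [-7.5, -1.4, 6.9]
width: 0.0092
finger_force: 20.0
```

```bash
 python3 - <<'E'
from h import *
for n in("scene","side"):
    im=ctrl.get_image(n)[:,:,::-1];cv2.imwrite(f"pics/{n}9.png",im)
o=ctrl.get_obs();print(o["t"],o["tool_pos"],o["contact_force"],o["width"],o["finger_force"],np.abs(o["qvel"]).max())
u=np.array([np.cos(.05),np.sin(.05)]);p=o["tool_pos"];hinge=np.array([.4526,.0066])+.205*u
r=(hinge-p[:2])@u;z=p[2]-.1635-.08
print("lid angle deg",np.degrees(np.arctan2(z,r)-np.arctan2(6,205)),"radius",np.hypot(r,z))
# projected front corners of lid at 60 deg for check
yb=np.array([-np.sin(.05),np.cos(.05)])
for d in(54,60,66):
    t=np.radians(d)
    for s in(-.11,.11):
        q=hinge-u*(.16*np.cos(t)-.011*np.sin(t))+yb*s;X=[*q,.08+.16*np.sin(t)+.011*np.cos(t)]
        print(d,s,proj(ctrl.camera_info("scene"),X),proj(ctrl.camera_info("side"),X))
E
```

```text
21.15 [0.5581 0.0118 0.4297] [-7.5522 -1.3803  7.8261] 0.009213026584884577 20.000728368759155 0.0030365022548531793
lid angle deg 60.248980217389 radius 0.21104561487877338
54 -0.11 [258.518  201.8071] [291.7446 124.0986]
54 0.11 [303.979  145.3109] [253.0837 204.2609]
60 -0.11 [265.8188 200.2005] [284.4035 119.412 ]
60 0.11 [310.5264 143.3809] [244.4655 199.0892]
66 -0.11 [273.7152 199.3846] [276.6659 115.2911]
66 0.11 [317.5161 142.1465] [235.4417 194.4513]
```

```bash
 python3 - <<'E'
from h import *
for n in("scene","side"):
    im=cv2.imread(f"pics/{n}9.png");h=cv2.cvtColor(im,40)
    m=((h[...,0]>8)&(h[...,0]<26)&(h[...,1]>75)&(h[...,2]>50)).astype(np.uint8)*255
    x0,y0,x1,y1=(215,110,350,290) if n=="scene" else (190,85,350,300)
    z=np.zeros_like(m);z[y0:y1,x0:x1]=m[y0:y1,x0:x1];z=cv2.morphologyEx(z,2,np.ones((3,3)))
    for c in cv2.findContours(z,0,2)[0]:
        if cv2.contourArea(c)>150:print(n,cv2.contourArea(c),cv2.approxPolyDP(cv2.convexHull(c),3,True)[:,0].tolist())
i=ctrl.camera_info("scene");a=cv2.imread("pics/scene9.png");b=cv2.imread("pics/scene0.png")
d=cv2.absdiff(a,b).max(2)
for k,(x,y) in dict(tape=(234,189),spare=(177,252),glue=(386,190),jar=(293,355),mug=(382,250),tin=(354,315),bowl=(160,320)).items():print(k,(d[y-14:y+14,x-14:x+14]>25).mean().round(3))
h=cv2.cvtColor(a,40)[285:365,115:205];m=((h[...,1]>40)&(h[...,0]<25)&(h[...,2]>90)).astype(np.uint8);print("shell px",m.sum(),[v.mean() for v in np.nonzero(m)],proj(i,(.4765,-.291,.02))-[115,285])
E
```

```text
scene 614.0 [[248, 184], [248, 195], [239, 201], [225, 201], [217, 194], [218, 184], [226, 179], [237, 178]]
scene 9218.5 [[309, 146], [338, 207], [332, 232], [302, 288], [279, 289], [230, 272], [229, 244]]
scene 226.0 [[349, 110], [349, 134], [338, 132], [340, 110]]
side 9491.5 [[269, 144], [326, 184], [324, 211], [296, 288], [222, 270], [213, 242], [250, 169]]
side 174.5 [[254, 108], [301, 119], [256, 113]]
tape 0.065
spare 0.0
glue 0.0
jar 0.0
mug 0.0
tin 0.0
bowl 0.217
shell px 395 [np.float64(45.20759493670886), np.float64(44.9746835443038)] [47.5208 42.6625]
```

The lid corner seen at (309,146) in the scene view matches about 59–60°. The shell is in the bowl, the other things look unmoved, and the arm is still.

```bash
python3 -c "
from workcell import ctrl
print(ctrl.finish_job())"
```

```text
the job is handed in; nothing more can be done
None
```

The job is handed in, with no verdict returned: the marker lies flat in the empty part of the tray, the shell is in the bowl, and the gripper is still holding the lid open at about 60° (estimated from the arm's pose and one camera view).

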